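# Kit the power-supply parts in the repair tray

## Robot

A 6-joint arm with a two-finger parallel gripper is mounted at the origin on the work surface. World frame = base frame: x ahead of the robot, y to its left, z up, the work surface at z = 0. Lengths are in mm, angles in degrees, forces in N, time in s.
With the tool pointing down it reaches from about 300 to 825 mm from the base axis. Payload 5.4 kg.
Tool frame: the origin (TCP) lies where the fingers leave the gripper's body, on its centre line; the fingertips stand 88 mm ahead of it and the grasp point (between the pads) lies 69 mm ahead of it; z points along the fingers, y is the line along which they close (so a half turn about z gives the same grasp; the last joint's range is limited). The gripper opens to 92 mm and grips with 3 to 60 N. Pads are 20 mm wide; open, the fingers measure 128 mm over their backs; the gripper's body (75 mm by 189 mm) begins 69 mm behind the grasp point.
Start: joints at [54.081, 9.076, 91.501, -0, 79.423, -12.038], TCP at [232.789, 525.753, 302.701] pointing down, gripper open.
Joint ranges: [-166.64, 166.64], [-54.1, 131.32], [10.49, 154.53], [-73.88, 253.88], [9.74, 151.15], [-171.62, 171.62]. Speed limits (degrees/s): [147.25, 147.25, 180, 180, 180, 180].

## Interface

Orientations are given as [roll, pitch, yaw] about the fixed x, y, z axes, in that order (R = Rz(yaw) Ry(pitch) Rx(roll)).
In Python, from cell import monitor, imaging, env gives the robot as it stands.
- The arm moves only by the tool carry_out, never from a script. Its argument "targets" is a list of rows, each a list of 3 entries, a list of its own where there are three numbers: the opening, from 0 (shut) to 1 (fully open), then the shift along the world's x, y, z scaled (see below), then the turn about the world's z scaled (see below). A call has 1 to 10 rows; each row shifts and turns the commanded pose from where the row before left it; what a row does not reach is not made up. The controller multiplies each number of a shift by 0.03 m and each number of a turn by 90 degrees. A row lasts 1/8 s, in which the tool goes at most 62.5 mm and 10.7 degrees, less where a joint would pass 70% of its speed; a pose out of reach is approached as far as the arm can. A call with a number of a shift or a turn outside -1 to 1 is refused whole. A call with a gripper value outside its range is refused whole. The fingers move at their own pace and stop on an object; "grip_force" is the grip in N (left out, the last holds). Time passes only in rows, so rows that do not move let the fingers close. It gives the time, the measured TCP pose, the force, the opening and the grip force at its end, in the units of the state.
- monitor.get_state(): the state, without advancing time (a new reading comes with each control period).
- imaging.camera(name): name is "scene" or "top" or "wrist"; returns a dict with "img" (420x560x3 uint8, blue, green, red), "z_map" (420x560 float32, mm along the optical axis (not along the pixel's ray), 0 where there is no reading), "K" (3x3 intrinsics, pixels), "R" (3x3) and "t" (3): a world point X has camera coordinates R X + t. Camera axes: x right, y down, z forward; pixel columns grow to the right and rows downward; lengths in mm; the calibration is good to about 2 mm. A picture is of the moment at which its call begins.
- env.job_done(): hands the job in; it is judged then, once.
The state is a dict: "t": time; "qpos": joint angles; "joint_velocities": joint speeds; "tau": joint torques, N m; "tool_pos": TCP position; "eef_rot": TCP orientation; "wrist_force": force on the tool from outside, world axes, zero at the start; "torque": the same for the moment, N m; "grip_width": finger opening in mm; "grip_force": force on a finger pad.
Only numpy, scipy, OpenCV 4.12 (cv2) and the standard library are available. Lean on these libraries where they do the work, as an engineer would, in place of code of your own. Each camera call takes 0.05 s, during which the arm holds its last target. There are 200 camera calls.

## Task

Get the parts for the power-supply repair together in the grey tray: stand the wide capacitor in the round pocket, the long heatsink in the long narrow pocket, the transformer in the large rectangular pocket and the relay in the small square pocket, each upright and sitting on its pocket's floor. Leave the slim capacitor and the short heatsink where they stand on the bench.

Things in the scene. Friction and masses are not known exactly. Their poses are not given: they have to be found in the camera images.
- wide_capacitor: the wide can capacitor: an upright black cylinder with a bright metal top, 35 mm in diameter, 50 mm high, about 70 g, standing on the bench. Origin: centre of its underside; z up along the can
- slim_capacitor: look-alike that stays on the bench: the slim can capacitor, same black cylinder with bright top and the same 50 mm height, but only 25 mm in diameter. Origin: centre of its underside; z up
- long_heatsink: the long finned aluminium heatsink standing on the bench: 62 mm long (its x), 20 mm thick (its y), 40 mm high, ten upright fins on one side, about 60 g. Origin: centre of its underside (of the 62 x 20 outline); x along its length, z up
- short_heatsink: look-alike that stays on the bench: the short finned aluminium heatsink, same 20 mm thickness (y) and 40 mm height but only 34 mm long (x), six fins. Origin: centre of its underside; z up
- transformer: the transformer standing on the bench: dark steel core 54 mm long (its x), 24 mm thick (its y), 44 mm high, with a winding bulging out of both long sides (36 mm long, 40 mm over both bulges along y, from 7 to 37 mm up), about 280 g. Origin: centre of its underside; z up
- relay: the relay standing on the bench: a pale translucent box on a black base, square from above, 28 x 28 mm, 46 mm high, about 50 g. Origin: centre of its underside; x and y along its sides, z up
- round_pocket: the round pocket: a black plastic ring-walled cup, 52 mm inside diameter. One of four fixed two by two (100 x 90 mm apart, places shuffled) in a grey tray (206 x 190 mm, lip 11 mm high). Walls 3 mm; rim 15 mm, inner floor 3 mm above its underside. Origin: centre of the underside, 3 mm above the bench; z up
- long_pocket: the long narrow pocket: a black open box, 78 mm (its x) by 36 mm (its y) inside. One of four fixed two by two (100 x 90 mm apart, places shuffled) in a grey tray (206 x 190 mm, lip 11 mm high). Walls 3 mm; rim 15 mm, inner floor 3 mm above its underside. Origin: centre of the underside, 3 mm above the bench; z up, x along its length
- large_pocket: the large rectangular pocket: a black open box, 70 mm (its x) by 56 mm (its y) inside. One of four fixed two by two (100 x 90 mm apart, places shuffled) in a grey tray (206 x 190 mm, lip 11 mm high). Walls 3 mm; rim 15 mm, inner floor 3 mm above its underside. Origin: centre of the underside, 3 mm above the bench; z up, x along its longer side
- square_pocket: the small square pocket: a black open box, 44 x 44 mm inside. One of four fixed two by two (100 x 90 mm apart, places shuffled) in a grey tray (206 x 190 mm, lip 11 mm high). Walls 3 mm; rim 15 mm, inner floor 3 mm above its underside. Origin: centre of the underside, 3 mm above the bench; z up, x and y along its sides
There are look-alikes about, which are no part of the job. Leave any blue look-alike of the transformer alone. What is shaped like the round_pocket but brown is not meant.

How it is judged:
By the outcome, as a careful person would: the job done as asked, in the order asked, and still so for the second after the job is handed in, with the robot touching nothing.
It also fails if it takes over 96 s, if anything falls off the work surface, if the arm or the gripper's body presses on something with over 40 N, if the wrist force passes 120 N, or if a joint passes its speed limit or range.

## Working session

There is one attempt and no reset: what is moved stays moved. The work goes in short steps, Python scripts to look and compute and a tool call to move; the robot and the scene stay as the last step left them, time stands still between calls to the robot, and variables do not carry over. Pictures are saved under pics/ and viewed, at most 14 in all, crops included, and the job is handed in when it is done.

Besides the shell and the picture viewer there is one more tool, called after "Emit:" as a command line: name --argument value ..., lists and objects as JSON in quotes. carry_out: Moves the arm, as the interface text tells. Shifts and turns lie within -1 to 1; 1 stands for 0.03 m of shift or 90 degrees of turn. Its arguments: {"type":"object","properties":{"targets":{"type":"array","items":{"type":"array"}},"grip_force":{"type":"number"}},"required":["targets"]}

```bash
mkdir -p pics; ls
python3 - <<'E'
from cell import monitor, imaging, env
import cv2,numpy as np
s=monitor.get_state(); print(s)
for n in ("top","scene"):
    c=imaging.camera(n); cv2.imwrite(f"pics/{n}1.png",c["img"]); np.savez(f"{n}1.npz",**c); print(n,c["K"],c["R"],c["t"])
E
```

```text
pics
{'t': 0.0, 'qpos': array([ 5.40817193e+01,  9.11333561e+00,  9.15699678e+01,  6.81294825e-05,
        7.94235290e+01, -1.20374206e+01]), 'joint_velocities': array([ 0.0429916 , -0.04120654,  0.04219524, -0.04764317, -0.01503029,
       -0.05123989]), 'tau': array([-1.09033226e-03, -3.85567296e+01, -3.22105050e+01,  6.99595059e-02,
        3.80503235e-02, -1.07150443e-04]), 'tool_pos': array([232.5231756 , 525.39046465, 301.73133238]), 'eef_rot': array([-1.79895531e+02, -2.23454256e-02,  1.56119107e+02]), 'wrist_force': array([-0.31823122,  0.67342372,  0.33096694]), 'torque': array([-0.01340137, -0.01818929, -0.01724984]), 'grip_force': 0.0, 'grip_width': 91.83302538688591}
top [[418.04543049   0.         284.45945417]
 [  0.         418.04543049 212.25046691]
 [  0.           0.           1.        ]] [[-0.00551731 -0.99997213 -0.00503075]
 [-0.99638197  0.00592402 -0.0847813 ]
 [ 0.08480874  0.00454478 -0.99638688]] [  14.35267843  505.20308903 1169.27658793]
scene [[438.62144396   0.         275.53309121]
 [  0.         438.62144396 211.76237204]
 [  0.           0.           1.        ]] [[-0.0726456   0.9973067  -0.01009731]
 [ 0.57632829  0.03371383 -0.81652255]
 [-0.813983   -0.06513613 -0.57722523]] [  49.63762992 -269.97016937 1429.93455051]
```

```bash
python3 -c "
import cv2
a=cv2.imread('pics/top1.png');cv2.imwrite('pics/top1b.png',cv2.resize(a,(800,600),interpolation=cv2.INTER_CUBIC))"
```

```text
(no output)
```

View pics/top1b.png

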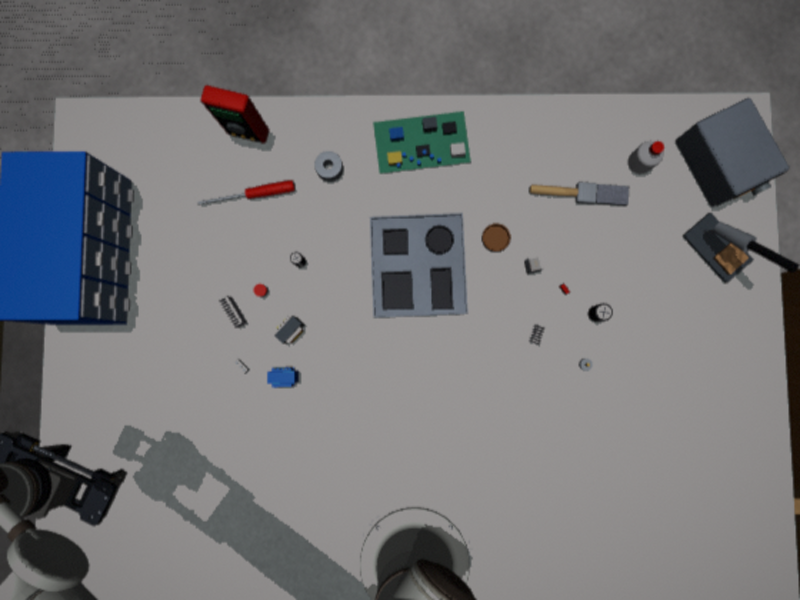

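View pics/scene1.png

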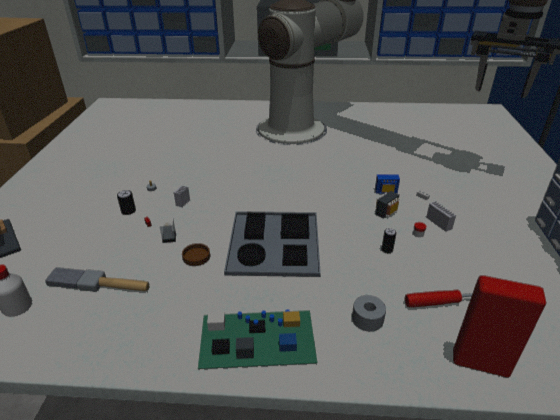

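The top view (800x600 scale) shows, on the left, the long heatsink (232,311), transformer (290,330) and slim capacitor (298,260). On the right are the relay (533,266), wide capacitor (601,313) and short heatsink (537,335). The tray pockets are square (396,241), round (440,240), large (397,291) and long (442,288).

```bash
cat > h.py <<'E'
import numpy as np, cv2
def cloud(c):
    z=c["z_map"].astype(float); v,u=np.mgrid[:z.shape[0],:z.shape[1]]
    K=c["K"]; P=np.stack([(u-K[0,2])/K[0,0]*z,(v-K[1,2])/K[1,1]*z,z],-1)
    return (P-c["t"])@c["R"]          # R^T (p-t)
def rect(P):
    (x,y),(w,h),a=cv2.minAreaRect(P[:,:2].astype(np.float32))
    if w<h: w,h,a=h,w,a+90
    return np.round([x,y,w,h,(a+90)%180-90],1)
E
python3 - <<'E'
from h import *
c=np.load("top1.npz"); W=cloud(c); z=c["z_map"]
pts=dict(longhs=(232,311),trafo=(290,330),slim=(298,260),relay=(533,266),wide=(601,313),short=(537,335))
print("bench z",np.median(W[230:260,200:250,2]))
for n,(u,v) in pts.items():
    u=int(u*.7);v=int(v*.7); w=W[v-22:v+22,u-22:u+22].reshape(-1,3); 
    m=w[(w[:,2]>8)&(w[:,2]<70)]; 
    d=np.hypot(*(m[:,:2]-W[v,u,:2]).T); m=m[d<42]
    t=m[m[:,2]>m[:,2].max()-8]
    print(n,W[v,u].round(),"zmax",m[:,2].max().round(1),"all",rect(m),"top",rect(t),len(t))
g=cv2.cvtColor(c["img"],cv2.COLOR_BGR2GRAY)
sub=g[145:230,255:332]; _,b=cv2.threshold(sub,55,255,cv2.THRESH_BINARY_INV)
n,l,s,ce=cv2.connectedComponentsWithStats(b)
for i in range(1,n):
    if s[i,4]>80:
        v,u=np.nonzero(l==i); p=W[v+145,u+255]; print("pocket",p.mean(0).round(1),rect(p),s[i,4])
img=c["img"]
A=cv2.resize(img[170:275,145:345],(800,420),interpolation=cv2.INTER_CUBIC)
B=cv2.resize(img[140:245,250:450],(800,420),interpolation=cv2.INTER_CUBIC)
cv2.imwrite("pics/cA.png",cv2.resize(np.vstack([A,B]),(571,600)))
E
```

```text
bench z -0.6117165887893752
longhs [494. 360.  25.] zmax 45.0 all [491.2 358.9  63.3  21.4  31.2] top [490.7 358.5  60.4  19.7  32.5] 85
trafo [455. 239.  42.] zmax 49.1 all [453.  243.3  54.1  39.3 -45.4] top [453.2 243.7  53.   35.7 -45.8] 149
slim [589. 225.  51.] zmax 54.3 all [592.9 227.9  23.2  22.  -87.8] top [593.4 228.   22.8  19.9  86.9] 55
relay [ 576. -237.   45.] zmax 50.2 all [ 581.8 -244.2   29.8   28.   -78.7] top [ 582.  -244.    28.2   27.4  -78.6] 88
wide [ 482. -364.   51.] zmax 57.8 all [ 484.3 -370.5   33.5   33.5  -60.7] top [ 483.7 -371.3   32.3   28.9    9.8] 57
short [ 441. -240.   44.] zmax 43.8 all [ 442.3 -247.9   33.9   19.7  -21. ] top [ 442.3 -247.9   33.3   19.7  -21.1] 48
pocket [636.2 -55.1  11.6] [538.4 -17.  266.4  55.4 -21.5] 307
pocket [632.8  34.6  12. ] [530.3  32.6 253.3  47.1   1.4] 288
pocket [537.1 -58.5  10.1] [488.2 -45.7 188.   59.3 -14.2] 398
pocket [533.9  31.2  10.8] [486.7  29.5 166.7  58.3   2.5] 522
```

View pics/cA.png

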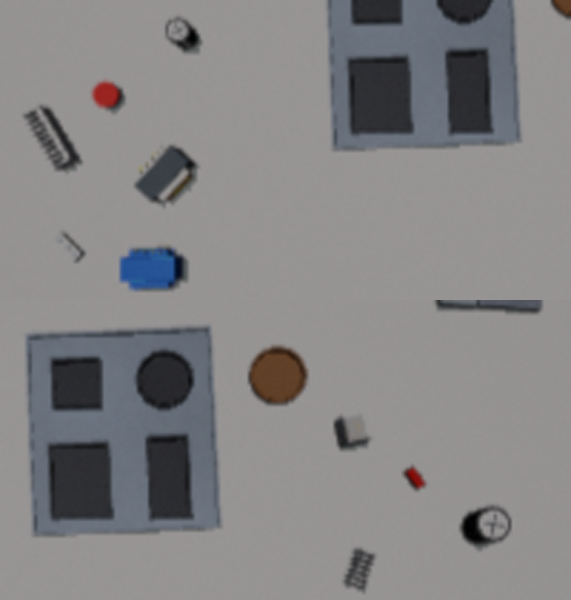

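The crops agree with the depth measurements: wide capacitor (484,-371), long heatsink (491,359) at 31.5°, transformer (453,243) at -45.5°, relay (582,-244) at 11.3°, and the tray at yaw 2.1°. I'm moving to the wide capacitor first.

Emit:
carry_out --targets '[[0.8,[0.28,-0.996,0],0],[0.8,[0.28,-0.996,0],0],[0.8,[0.28,-0.996,0],0],[0.8,[0.28,-0.996,0],0],[0.8,[0.28,-0.996,0],0],[0.8,[0.28,-0.996,0],0],[0.8,[0.28,-0.996,0],0],[0.8,[0.28,-0.996,0],0],[0.8,[0.28,-0.996,0],0],[0.8,[0.28,-0.996,0],0]]' --grip_force 25

```text
t: 1.35
tool_pos: [316.7, 225.9, 302.3]
eef_rot: [-180.0, -0.0, 156.1]
wrist_force: [0.5, -0.4, -0.2]
grip_width: 73.6
grip_force: 0.0
```

Emit:
carry_out --targets '[[0.8,[0.28,-0.996,0],0],[0.8,[0.28,-0.996,0],0],[0.8,[0.28,-0.996,0],0],[0.8,[0.28,-0.996,0],0],[0.8,[0.28,-0.996,0],0],[0.8,[0.28,-0.996,0],0],[0.8,[0.28,-0.996,0],0],[0.8,[0.28,-0.996,0],0],[0.8,[0.28,-0.996,0],0],[0.8,[0.28,-0.996,0],0]]'

```text
t: 2.6
tool_pos: [400.7, -72.8, 302.3]
eef_rot: [180.0, -0.0, 156.1]
wrist_force: [0.3, 0.7, -0.2]
grip_width: 73.7
grip_force: 0.0
```

Emit:
carry_out --targets '[[0.8,[0.28,-0.996,0],0],[0.8,[0.28,-0.996,0],0],[0.8,[0.28,-0.996,0],0],[0.8,[0.28,-0.996,0],0],[0.8,[0.28,-0.996,0],0],[0.8,[0.28,-0.996,0],0],[0.8,[0.28,-0.996,0],0],[0.8,[0.28,-0.996,0],0],[0.8,[0.28,-0.996,0],0],[0.8,[0.28,-0.996,0],0]]'

```text
t: 3.85
tool_pos: [484.8, -371.5, 302.0]
eef_rot: [180.0, -0.1, 156.1]
wrist_force: [-0.6, -0.2, 0.4]
grip_width: 73.6
grip_force: 0.0
```

Emit:
carry_out --targets '[[0.8,[0,0,-1],0],[0.8,[0,0,0],0],[0.8,[0,0,0],0]]'

```text
t: 4.22
tool_pos: [484.9, -370.4, 273.3]
eef_rot: [-180.0, 0.0, 156.1]
wrist_force: [0.5, 0.7, 1.0]
grip_width: 74.0
grip_force: 0.0
```

```bash
cat > look.py <<'E'
import sys
from h import *
from cell import monitor, imaging
s=monitor.get_state()
c=imaging.camera("wrist"); n=sys.argv[1]; cv2.imwrite(f"pics/w_{n}.png",c["img"]); np.savez(f"w_{n}.npz",**c)
x,y,r,hmin=map(float,sys.argv[2:6])
print(s["t"],s["tool_pos"].round(1),s["eef_rot"].round(1),s["wrist_force"].round(1))
W=cloud(c).reshape(-1,3); W=W[c["z_map"].ravel()>0]
d=np.hypot(W[:,0]-x,W[:,1]-y); P=W[d<r]
print("low z",np.percentile(P[:,2],5).round(1)); m=P[(P[:,2]>hmin)&(P[:,2]<70)]
if len(m)>10: print("zmax",np.percentile(m[:,2],99).round(1),"rect",rect(m),len(m)); t=m[m[:,2]>np.percentile(m[:,2],99)-6]; print("top",rect(t),len(t),t.mean(0).round(1))
E
python3 look.py cap 484 -371 45 10
```

```text
4.225 [ 484.9 -370.4  273.3] [-180.     0.   156.1] [0.5 0.7 1. ]
low z 0.7
zmax 52.9 rect [ 486.6 -370.5   34.4   34.1  -50.8] 1281
top [ 486.7 -370.6   34.3   34.1   32.8] 1078 [ 486.  -370.3   51.1]
```

Emit:
carry_out --targets '[[0.8,[0.05,0,-1],0],[0.8,[0,0,-1],0],[0.8,[0,0,-1],0],[0.8,[0,0,-1],0],[0.8,[0,0,-1],0],[0.8,[0,0,-0.5],0],[0.8,[0,0,0],0],[0,[0,0,0],0],[0,[0,0,0],0],[0,[0,0,0],0]]' --grip_force 25

```text
t: 5.52
tool_pos: [486.6, -371.0, 108.6]
eef_rot: [-180.0, 0.1, 156.1]
wrist_force: [0.1, 0.3, -0.1]
grip_width: 45.7
grip_force: 0.0
```

Emit:
carry_out --targets '[[0,[0,0,0],0],[0,[0,0,0],0]]'

```text
t: 5.78
tool_pos: [486.4, -370.7, 108.0]
eef_rot: [-180.0, 0.0, 156.1]
wrist_force: [-0.6, 0.3, 1.9]
grip_width: 34.3
grip_force: 25.0
```

Emit:
carry_out --targets '[[0,[0,0,1],0],[0,[0,0,1],0],[0,[0.45,0.956,1],0],[0,[0.45,0.956,1],0],[0,[0.45,0.956,0],0],[0,[0.45,0.956,0],0],[0,[0.45,0.956,0],0],[0,[0.45,0.956,0],0],[0,[0.45,0.956,0],0],[0,[0.45,0.956,0],0]]'

```text
t: 7.02
tool_pos: [594.4, -140.2, 227.3]
eef_rot: [-180.0, -0.0, 156.1]
wrist_force: [-0.3, 0.4, -0.1]
grip_width: 34.1
grip_force: 25.0
```

Emit:
carry_out --targets '[[0,[0.47,0.956,0],0],[0,[0.47,0.956,0],0],[0,[0.47,0.956,0],0],[0,[0,0,0],0]]'

```text
t: 7.52
tool_pos: [636.9, -53.3, 227.2]
eef_rot: [180.0, -0.0, 156.3]
wrist_force: [-0.3, -0.7, -1.2]
grip_width: 34.3
grip_force: 25.0
```

```bash
python3 look.py tray1 636 -55 40 10
```

```text
7.525 [636.9 -53.3 227.2] [180.   -0.  156.3] [-0.3 -0.7 -1.2]
low z 5.3
zmax 20.2 rect [634.8 -52.5  57.5  48.8  66.4] 640
top [634.8 -52.6  57.5  48.7  66.4] 559 [631.  -51.   18.3]
```

View pics/w_tray1.png

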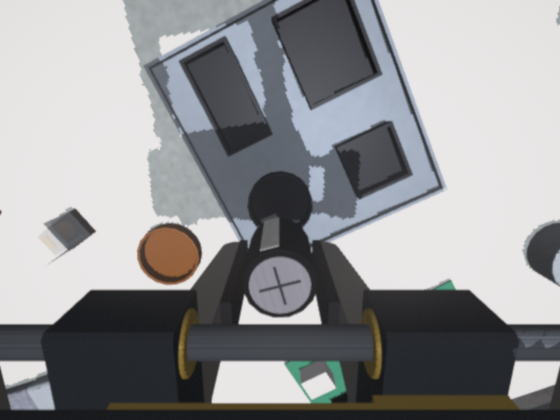

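The wrist view shows the capacitor held in the fingers over the round pocket (280,200). The long pocket's corners are near (181,63), (228,38), (271,131), (229,155), and the square pocket's near (334,147), (389,122), (411,174), (360,197).

```bash
cat >> h.py <<'E'
def onplane(c,uv,z):
    uv=np.asarray(uv,float); K,R,t=c["K"],c["R"],c["t"]
    d=np.c_[(uv[:,0]-K[0,2])/K[0,0],(uv[:,1]-K[1,2])/K[1,1],np.ones(len(uv))]@R
    o=-R.T@t; return o+d*((z-o[2])/d[:,2])[:,None]
E
python3 - <<'E'
from h import *
c=np.load("w_tray1.npz")
for n,p in dict(long=[(181,63),(228,38),(271,131),(229,155)],sq=[(334,147),(389,122),(411,174),(360,197)]).items():
    P=onplane(c,p,18); print(n,P.mean(0).round(1),rect(P))
W=cloud(c); z=W[...,2]
# rim points of round pocket: ring-height points near, fit a circle of outer radius 29
m=(z>15)&(z<21)&(np.hypot(W[...,0]-636,W[...,1]+55)<40); P=W[m]
(x,y),r=cv2.minEnclosingCircle(P[:,:2].astype(np.float32)); print("round rim",x,y,r)
E
```

```text
long [539.6 -56.6  18. ] [540.  -56.2  80.8  42.1   2.1]
sq [635.2  34.9  18. ] [635.   34.5  51.5  49.2   3.6]
round rim 638.8274536132812 -54.20063018798828 28.852304458618164
```

Emit:
carry_out --targets '[[0,[0.05,0.03,-1],0],[0,[0,0,-1],0],[0,[0,0,-1],0],[0,[0,0,-0.5],0],[0,[0,0,-0.27],0],[0,[0,0,0],0]]'

```text
t: 8.32
tool_pos: [638.6, -54.8, 115.4]
eef_rot: [180.0, 0.1, 156.1]
wrist_force: [-0.4, 0.6, -1.3]
grip_width: 34.3
grip_force: 25.0
```

Emit:
carry_out --targets '[[0,[0,0,-0.03],0],[0,[0,0,0],0],[0.65,[0,0,0],0],[0.65,[0,0,0],0],[0.65,[0,0,0],0],[0.65,[0,0,0.5],0],[0.65,[0,0,1],0],[0.65,[0,0,1],0],[0.65,[0,0,1],0],[0.65,[0,0,1],0]]'

```text
t: 9.57
tool_pos: [638.2, -54.3, 251.1]
eef_rot: [180.0, 0.1, 156.1]
wrist_force: [0.4, -0.7, -0.1]
grip_width: 59.5
grip_force: 0.0
```

```bash
python3 look.py cap2 638 -54 40 30
```

```text
9.575 [638.2 -54.3 251.1] [1.800e+02 1.000e-01 1.561e+02] [ 0.4 -0.7 -0.1]
low z 4.4
zmax 58.8 rect [638.1 -54.1  35.1  33.9 -21.5] 1467
top [638.5 -54.1  34.3  33.8 -24.5] 1293 [637.7 -54.3  57.1]
```

Emit:
carry_out --targets '[[0.6,[-0.348,0.986,0],0.044],[0.6,[-0.348,0.986,0],0.044],[0.6,[-0.348,0.986,0],0.044],[0.6,[-0.348,0.986,0],0.044],[0.6,[-0.348,0.986,0],0.044],[0.6,[-0.348,0.986,0],0.044],[0.6,[-0.348,0.986,0],0.044]]'

```text
t: 10.5
tool_pos: [564.6, 153.7, 249.0]
eef_rot: [180.0, 0.0, -176.0]
wrist_force: [-0.0, -0.0, 0.1]
grip_width: 55.1
grip_force: 0.0
```

Emit:
carry_out --targets '[[0.6,[-0.348,0.986,0],0.044],[0.6,[-0.348,0.986,0],0.044],[0.6,[-0.348,0.986,0],0.044],[0.6,[-0.348,0.986,0],0.044],[0.6,[-0.348,0.986,0],0.044],[0.6,[-0.348,0.986,0],0.044],[0.6,[-0.348,0.986,0],0.044],[0.6,[0,0,0],0]]'

```text
t: 11.5
tool_pos: [491.1, 361.4, 248.9]
eef_rot: [180.0, 0.0, -148.3]
wrist_force: [0.5, -0.0, 0.7]
grip_width: 54.9
grip_force: 0.0
```

```bash
python3 look.py hs 492 359 45 8
```

```text
11.5 [491.1 361.4 248.9] [ 180.     0.  -148.3] [ 0.5 -0.   0.7]
low z 0.8
zmax 42.2 rect [493.2 360.3  62.1  19.9  31.5] 1659
top [493.2 360.3  62.   19.9  31.4] 1001 [494.4 359.2  40.3]
```

View pics/w_hs.png

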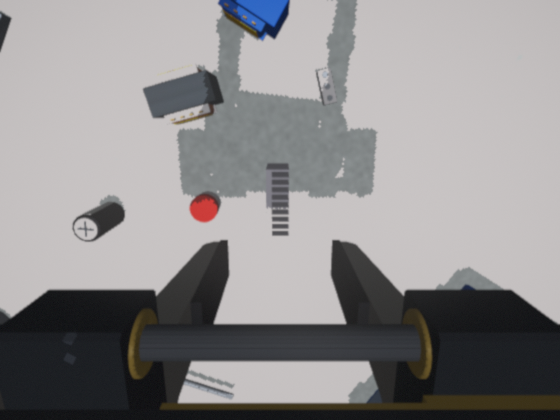

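The view shows the heatsink (280,200) aligned between the fingers, with the red button (204,207) clear of the left finger at this opening.

Emit:
carry_out --targets '[[0.6,[0.04,0,-1],0],[0.6,[0,0,-1],0],[0.6,[0,0,-1],0],[0.6,[0,0,-1],0],[0.6,[0,0,-0.87],0],[0.6,[0,0,0],0],[0,[0,0,0],0],[0,[0,0,0],0],[0,[0,0,0],0],[0,[0,0,0],0]]'

```text
t: 12.8
tool_pos: [493.4, 360.0, 103.3]
eef_rot: [-180.0, 0.1, -148.4]
wrist_force: [-0.3, -0.3, 3.2]
grip_width: 19.6
grip_force: 25.0
```

Emit:
carry_out --targets '[[0,[0,0,0],0],[0,[0,0,0],0]]'

```text
t: 13.05
tool_pos: [493.4, 360.1, 103.3]
eef_rot: [-180.0, 0.0, -148.4]
wrist_force: [-0.6, -0.2, 5.2]
grip_width: 20.0
grip_force: 25.0
```

Emit:
carry_out --targets '[[0,[0,0,0.7],0],[0,[0,0,1],0],[0,[0,0,1],0],[0,[0.11,-0.993,1],-0.0234],[0,[0.11,-0.993,0],-0.0234],[0,[0.11,-0.993,0],-0.0234],[0,[0.11,-0.993,0],-0.0234],[0,[0.11,-0.993,0],-0.0234],[0,[0.11,-0.993,0],-0.0234],[0,[0.11,-0.993,0],-0.0234]]'

```text
t: 14.3
tool_pos: [516.3, 150.4, 214.6]
eef_rot: [-180.0, 0.0, -163.3]
wrist_force: [0.4, -0.2, -0.9]
grip_width: 19.9
grip_force: 25.0
```

Emit:
carry_out --targets '[[0,[0.11,-0.993,0],-0.0234],[0,[0.11,-0.993,0],-0.0234],[0,[0.11,-0.993,0],-0.0234],[0,[0.11,-0.993,0],-0.0234],[0,[0.11,-0.993,0],-0.0234],[0,[0.11,-0.993,0],-0.0234],[0,[0.11,-0.993,0],-0.0234],[0,[0,0,0],0],[0,[0,0,0],0]]'

```text
t: 15.42
tool_pos: [539.2, -56.6, 214.0]
eef_rot: [180.0, 0.0, -177.9]
wrist_force: [-1.0, -0.0, -0.6]
grip_width: 19.8
grip_force: 25.0
```

```bash
python3 look.py hs2 540 -57 50 70
```

```text
15.425 [539.2 -56.6 214. ] [ 180.     0.  -177.9] [-1.  -0.  -0.6]
low z 4.1
```

View pics/w_hs2.png

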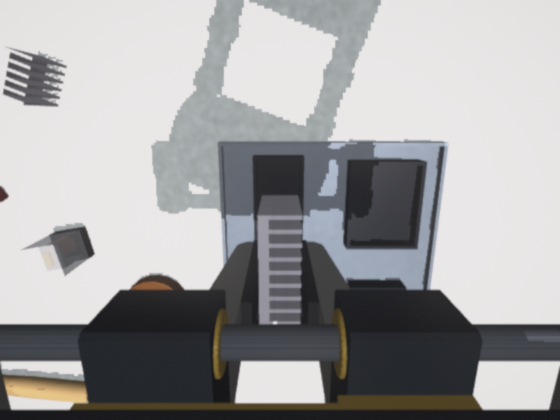

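The heatsink sits square over the long pocket (278,155–200), and the large pocket's corners are near (346,159), (425,161), (418,248), (345,246).

Emit:
carry_out --targets '[[0,[0,0,-1],0],[0,[0,0,-1],0],[0,[0,0,-1],0],[0,[0,0,-0.3],0],[0,[0,0,-0.17],0],[0,[0,0,-0.03],0],[0,[0,0,0],0]]'

```text
t: 16.35
tool_pos: [540.0, -57.4, 109.6]
eef_rot: [-180.0, 0.1, -177.9]
wrist_force: [0.2, -0.1, -0.9]
grip_width: 19.8
grip_force: 25.0
```

Run:
```python
from h import *
c=np.load("w_hs2.npz"); P=onplane(c,[(346,159),(425,161),(418,248),(345,246)],18); print(P.mean(0),rect(P))
```

```text
[534.924609    30.97378637  18.        ] [535.   30.8  79.4  64.4   3.7]
```

Emit:
carry_out --targets '[[0.45,[0,0,0],0],[0.45,[0,0,0],0],[0.45,[0,0,0],0],[0.45,[0,0,0.5],0],[0.45,[0,0,1],0],[0.45,[0,0,1],0],[0.45,[0,0,1],0],[0.45,[0,0,1.0],0],[0.45,[0,0,0],0]]'

```text
t: 17.48
tool_pos: [540.9, -57.7, 247.2]
eef_rot: [-179.9, 0.4, -177.9]
wrist_force: [-0.2, 0.0, -0.3]
grip_width: 41.4
grip_force: 0.0
```

```bash
python3 look.py hs3 540 -57 45 25
```

```text
17.475 [540.9 -57.7 247.2] [-179.9    0.4 -177.9] [-0.2  0.  -0.3]
low z 4.7
zmax 48.2 rect [539.8 -57.4  61.8  20.    1.8] 1660
top [539.8 -57.3  61.7  19.9   1.6] 1051 [539.6 -59.   46.2]
```

Emit:
carry_out --targets '[[0.85,[-0.202,0.718,0],-0.1088],[0.85,[-0.202,0.718,0],-0.1088],[0.85,[-0.202,0.718,0],-0.1088],[0.85,[-0.202,0.718,0],-0.1088],[0.85,[-0.202,0.718,0],-0.1088],[0.85,[-0.202,0.718,0],-0.1088],[0.85,[-0.202,0.718,0],-0.1088]]'

```text
t: 18.4
tool_pos: [495.8, 94.3, 241.9]
eef_rot: [-179.8, -0.1, 113.2]
wrist_force: [-0.6, -0.4, -0.6]
grip_width: 78.0
grip_force: 0.0
```

Emit:
carry_out --targets '[[0.85,[-0.202,0.718,0],-0.1088],[0.85,[-0.202,0.718,0],-0.1088],[0.85,[-0.202,0.718,0],-0.1088],[0.85,[-0.202,0.718,0],-0.1088],[0.85,[-0.202,0.718,0],-0.1088],[0.85,[-0.202,0.718,0],-0.1088],[0.85,[-0.202,0.718,0],-0.1088],[0.85,[0,0,0],0],[0.85,[0,0,0],0]]'

```text
t: 19.52
tool_pos: [454.2, 243.7, 242.7]
eef_rot: [-180.0, 0.1, 45.2]
wrist_force: [-0.0, -1.3, 0.1]
grip_width: 78.3
grip_force: 0.0
```

```bash
python3 look.py tr 454 244 45 8
```

```text
19.525 [454.2 243.7 242.7] [-1.80e+02  1.00e-01  4.52e+01] [-0.  -1.3  0.1]
low z 0.7
zmax 46.2 rect [456.5 246.2  53.6  40.  -43.2] 2783
top [456.  246.   53.6  37.3 -44.8] 1954 [456.6 246.3  44.3]
```

View pics/w_tr.png

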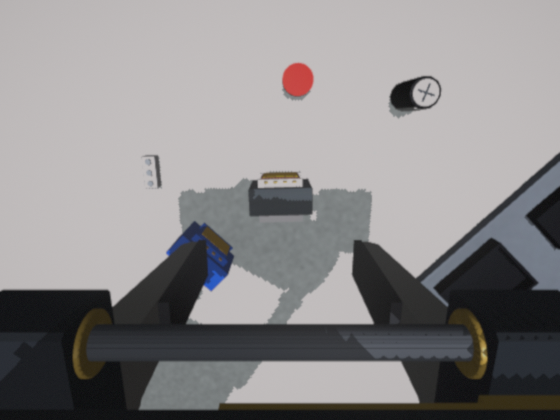

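The view shows the transformer (280,195) aligned between the fingers, with the blue look-alike (203,255) close to the left finger. I'm narrowing the opening before going down.

Emit:
carry_out --targets '[[0.72,[0.045,0.05,-1],0],[0.72,[0,0,-1],0],[0.72,[0,0,-1],0],[0.72,[0,0,-1],0],[0.72,[0,0,-0.65],0],[0.72,[0,0,0],0],[0,[0,0,0],0],[0,[0,0,0],0],[0,[0,0,0],0],[0,[0,0,0],0]]' --grip_force 40

```text
t: 20.82
tool_pos: [456.8, 245.9, 105.2]
eef_rot: [179.9, -0.1, 45.0]
wrist_force: [0.1, -2.7, 5.7]
grip_width: 53.9
grip_force: 39.8
```

Emit:
carry_out --targets '[[0,[0,0,0.3],0],[0,[0,0,0.7],0],[0,[0,0,1],0],[0,[0,0,0],0]]'

```text
t: 21.32
tool_pos: [456.9, 246.4, 166.0]
eef_rot: [179.9, -0.2, 45.0]
wrist_force: [0.8, -0.2, -3.8]
grip_width: 53.8
grip_force: 39.8
```

Emit:
carry_out --targets '[[0,[0.265,-0.715,0.8],0.0523],[0,[0.265,-0.715,0.8],0.0523],[0,[0.265,-0.715,0],0.0523],[0,[0.265,-0.715,0],0.0523],[0,[0.265,-0.715,0],0.0523],[0,[0.265,-0.715,0],0.0523],[0,[0.265,-0.715,0],0.0523],[0,[0.265,-0.715,0],0.0523],[0,[0.265,-0.715,0],0.0523],[0,[0.265,-0.715,0],0.0523]]'

```text
t: 22.58
tool_pos: [534.5, 30.9, 209.9]
eef_rot: [-179.8, -0.1, 92.2]
wrist_force: [0.4, 0.4, -3.2]
grip_width: 53.8
grip_force: 39.8
```

Emit:
carry_out --targets '[[0,[0,0,0],0],[0,[0,0,0],0]]'

```text
t: 22.82
tool_pos: [534.5, 32.0, 210.8]
eef_rot: [-179.9, -0.1, 92.0]
wrist_force: [0.3, -0.1, -3.1]
grip_width: 53.7
grip_force: 39.8
```

```bash
python3 look.py tr2 540 32 50 60
```

```text
22.825 [534.5  32.  210.8] [-1.799e+02 -1.000e-01  9.200e+01] [ 0.3 -0.1 -3.1]
low z 6.2
```

View pics/w_tr2.png

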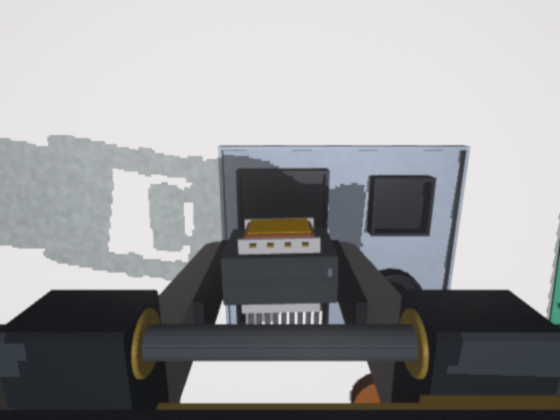

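Run:
```python
from h import *
c=np.load("w_tr2.npz"); P=onplane(c,[(237,169),(329,169)],18); print(P.mean(0)); P=onplane(c,[(368,176),(433,176),(431,236),(369,236)],18); print(P.mean(0),rect(P))
```

```text
[535.245725   64.2367793  18.       ]
[634.07135372  35.98314046  18.        ] [634.1  36.   57.1  51.7   2. ]
```

Emit:
carry_out --targets '[[0,[0.01,0.02,-1],0],[0,[0,0,-1],0],[0,[0,0,-0.8],0],[0,[0,0,-0.4],0],[0,[0,0,-0.17],0],[0,[0,0,-0.03],0],[0,[0,0,0],0]]'

```text
t: 23.75
tool_pos: [536.2, 32.2, 111.2]
eef_rot: [179.9, -0.0, 92.1]
wrist_force: [-2.3, 2.1, 3.2]
grip_width: 53.9
grip_force: 39.8
```

Emit:
carry_out --targets '[[0.72,[0,0,0],0],[0.72,[0,0,0],0],[0.72,[0,0,0],0],[0.72,[0,0,0.5],0],[0.72,[0,0,1],0],[0.72,[0,0,1],0],[0.72,[0,0,1],0],[0.72,[0,0,1.0],0],[0.72,[0,0,0],0]]'

```text
t: 24.88
tool_pos: [537.3, 31.7, 248.7]
eef_rot: [179.6, 0.1, 92.1]
wrist_force: [-0.7, -0.8, -0.2]
grip_width: 66.3
grip_force: 0.0
```

```bash
python3 look.py tr3 536 32 40 22
```

```text
24.875 [537.3  31.7 248.7] [1.796e+02 1.000e-01 9.210e+01] [-0.7 -0.8 -0.2]
low z 8.0
zmax 52.1 rect [535.7  32.4  53.7  39.8   4. ] 2737
top [535.8  31.8  53.7  38.    3.8] 1987 [535.7  32.6  50.2]
```

Emit:
carry_out --targets '[[0.6,[0.162,-0.918,0],0.0102],[0.6,[0.162,-0.918,0],0.0102],[0.6,[0.162,-0.918,0],0.0102],[0.6,[0.162,-0.918,0],0.0102],[0.6,[0.162,-0.918,0],0.0102],[0.6,[0.162,-0.918,0],0.0102],[0.6,[0.162,-0.918,0],0.0102],[0.6,[0.162,-0.918,0],0.0102],[0.6,[0.162,-0.918,0],0.0102],[0.6,[0.162,-0.918,0],0.0102]]'

```text
t: 26.18
tool_pos: [583.6, -243.9, 243.0]
eef_rot: [-179.9, -0.1, 101.3]
wrist_force: [0.9, 0.7, -0.0]
grip_width: 55.0
grip_force: 0.0
```

Emit:
carry_out --targets '[[0.6,[0,0,0],0],[0.6,[0,0,0],0]]'

```text
t: 26.42
tool_pos: [583.7, -242.5, 243.8]
eef_rot: [-179.9, -0.1, 101.2]
wrist_force: [-0.1, 0.9, 0.7]
grip_width: 54.9
grip_force: 0.0
```

```bash
python3 look.py re 584 -243 35 8
```

```text
26.425 [ 583.7 -242.5  243.8] [-1.799e+02 -1.000e-01  1.012e+02] [-0.1  0.9  0.7]
low z 0.8
zmax 48.3 rect [ 584.7 -243.2   28.2   27.5  -78.4] 1289
top [ 584.5 -243.3   28.1   27.1  -78.1] 1052 [ 584.6 -242.8   46.7]
```

View pics/w_re.png

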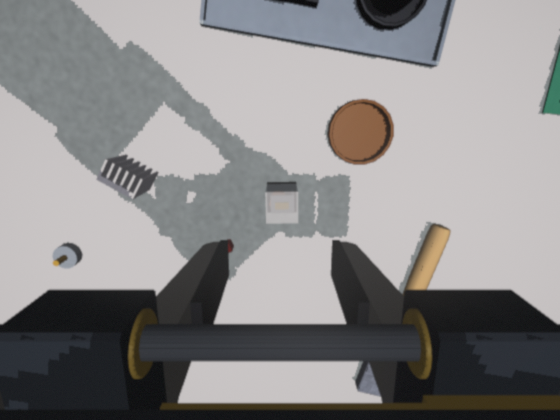

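The relay (282,205) is centred and square between the fingers.

Emit:
carry_out --targets '[[0.6,[0,0,-1],0],[0.6,[0,0,-1],0],[0.6,[0,0,-1],0],[0.6,[0,0,-1],0],[0.6,[0,0,-0.67],0],[0.6,[0,0,0],0],[0,[0,0,0],0],[0,[0,0,0],0],[0,[0,0,0],0],[0,[0,0,0],0]]' --grip_force 25

```text
t: 27.72
tool_pos: [584.8, -243.8, 106.1]
eef_rot: [179.9, 0.1, 101.2]
wrist_force: [-0.4, 1.3, 4.1]
grip_width: 28.0
grip_force: 25.0
```

Emit:
carry_out --targets '[[0,[0,0,0],0],[0,[0,0,0.3],0],[0,[0,0,0.7],0],[0,[0,0,1],0],[0,[0,0,1],0],[0,[0,0,0.7],0]]'

```text
t: 28.48
tool_pos: [584.7, -243.7, 218.9]
eef_rot: [179.9, 0.1, 101.2]
wrist_force: [0.2, -0.6, -1.3]
grip_width: 27.8
grip_force: 25.0
```

Emit:
carry_out --targets '[[0,[0.168,0.928,0],-0.0102],[0,[0.168,0.928,0],-0.0102],[0,[0.168,0.928,0],-0.0102],[0,[0.168,0.928,0],-0.0102],[0,[0.168,0.928,0],-0.0102],[0,[0.168,0.928,0],-0.0102],[0,[0.168,0.928,0],-0.0102],[0,[0.168,0.928,0],-0.0102],[0,[0.168,0.928,0],-0.0102],[0,[0.168,0.928,0],-0.0102]]'

```text
t: 29.72
tool_pos: [634.6, 35.9, 216.5]
eef_rot: [-180.0, 0.0, 92.0]
wrist_force: [0.5, -0.2, -0.9]
grip_width: 27.7
grip_force: 25.0
```

Emit:
carry_out --targets '[[0,[0,0,0],0],[0,[0,0,-1],0],[0,[0,0,-1],0],[0,[0,0,-0.8],0],[0,[0,0,-0.4],0],[0,[0,0,-0.27],0],[0,[0,0,-0.03],0],[0,[0,0,0],0]]'

```text
t: 30.72
tool_pos: [635.2, 34.7, 111.9]
eef_rot: [179.9, 0.0, 92.1]
wrist_force: [0.2, -0.4, 1.9]
grip_width: 27.8
grip_force: 25.0
```

Now I release the relay, lift, and back away for a final look.

Emit:
carry_out --targets '[[0.55,[0,0,0],0],[0.55,[0,0,0],0],[0.55,[0,0,0],0],[0.55,[0,0,0.5],0],[0.55,[0,0,1],0],[0.55,[0,0,1],0],[0.55,[0,0,1],0],[0.55,[0,0,1],0],[0.55,[-0.8,0,1],0],[0.55,[-0.8,0,1],0]]'

```text
t: 31.98
tool_pos: [586.1, 35.0, 308.2]
eef_rot: [179.9, 0.0, 92.1]
wrist_force: [-0.6, 0.3, 0.5]
grip_width: 50.6
grip_force: 0.0
```

Emit:
carry_out --targets '[[0.55,[-0.8,0,0],0],[0.55,[-0.8,0,0],0],[0.55,[-0.8,0,0],0],[0.55,[-0.8,0,0],0],[0.55,[-0.8,0.9,0],0],[0.55,[-0.8,0.9,0],0],[0.55,[-0.8,0.9,0],0],[0.55,[0,0.9,0],0],[0.55,[0,0.9,0],0],[0.55,[0,0,0],0]]'

```text
t: 33.22
tool_pos: [418.4, 171.0, 307.0]
eef_rot: [179.9, -0.0, 92.2]
wrist_force: [-0.4, 0.2, -0.2]
grip_width: 51.0
grip_force: 0.0
```

Run:
```python
from h import *
from cell import imaging,monitor
c=imaging.camera("top"); W=cloud(c)
for n,x,y,h in (("wide",637,-54,25),("hs",539,-57,25),("tr",536,32,22),("relay",634,35,25),("slim",593,228,8),("short",442,-248,8)):
    d=np.hypot(W[...,0]-x,W[...,1]-y); m=W[(d<42)&(W[...,2]>h)&(W[...,2]<75)]; print(n,rect(m) if len(m)>5 else None,np.percentile(m[:,2],70) if len(m) else 0)
s=imaging.camera("scene")
a=cv2.resize(c["img"][135:240,245:345],(400,420)); b=cv2.resize(s["img"][160:290,110:460],(800,297))
o=np.zeros((600,800,3),np.uint8); o[:297]=b; o[300:,:286]=cv2.resize(a,(286,300)); cv2.imwrite("pics/fin.png",o); print(monitor.get_state()["tool_pos"])
```

```text
wide [634.9 -55.6  34.6  33.2 -26. ] 56.57540880168908
hs [537.2 -58.2  62.2  20.2   2.3] 45.227037531894084
tr [538.   31.3  63.7  40.    5.1] 49.312093332037556
relay [631.5  33.9  28.3  27.1   6.4] 52.0471174721144
slim [592.6 227.2  23.9  22.2  88.7] 49.98363414068513
short [ 442.7 -248.3   34.5   20.5  -19.3] 38.05894952732752
[418.68271275 169.65357789 306.60808364]
```

View pics/fin.png

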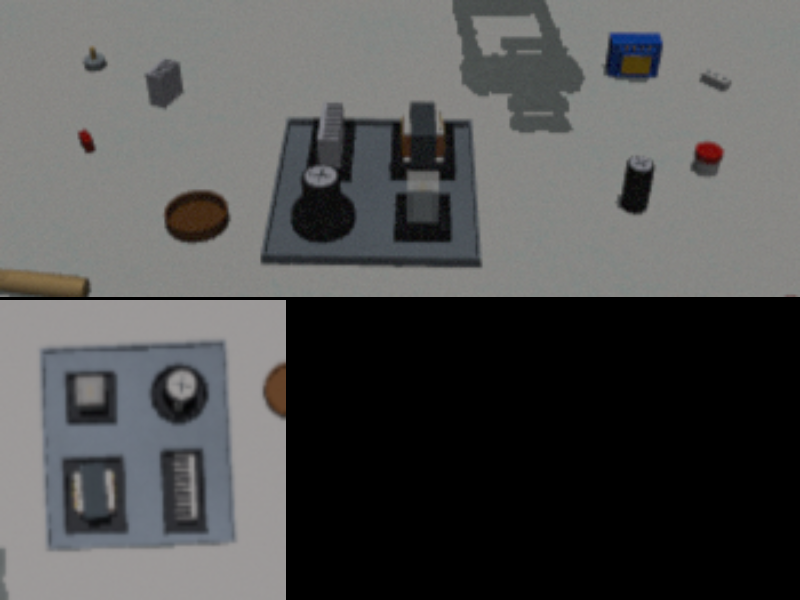

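All four parts stand upright in their pockets: relay (90,395), capacitor (182,388), transformer (94,495) and heatsink (184,490). The slim capacitor and short heatsink are where they started.

```bash
python3 -c "
from cell import env; print(env.job_done())"
```

```text
the job is handed in; nothing more can be done
None
```

The job is handed in at about 33 s: the wide capacitor, long heatsink, transformer and relay stand upright in their pockets, placed in the order asked, and the slim capacitor and short heatsink were left untouched.

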